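# Take a reading of a pressed pellet on the bench reader

### The job

Take a large-spot reading of the pressed pellet: push the reader's open sample tray fully home, slide the aperture lever past its first click all the way to its far stop at the large ring, and only then press the large round key down and let it come up again. Do it all by pushing with the fingertips: pick nothing up, leave the small key alone, and do not disturb the cups, vials and tools standing around.

Things in the scene. Friction and masses are not known exactly. Their poses are not given: they have to be found in the camera images.
- reader: bench reader, white with a grey deck, fixed, stands and turns (up to 0.25 rad) anew each run. Origin: centre of its underside on the worktop; x to its back, y to its left. Low front deck: top z = 75 mm, x -143 to +30, y -161 to +151 mm; behind it a head 150 mm high (x 24 to 120 mm). Tray in the front at y = +55 mm; above it on the deck a black optics column, radius 29 mm, top 125 mm
- tray (a joint): how far the sample tray is pulled out, m: 0 = fully home (hard stop), 0.090 = all the way out; it starts 0.084 to 0.086 out and slides along the reader's x with about 2 N of friction, staying where it is left
- tray_front (a point): centre of the flat white front plate of the tray (plate 106 mm wide, 50 mm high, from 15 to 65 mm above the worktop), on the outer face that looks to the reader's -x; push it along the reader's +x. When home this face stands 12 mm in front of the reader's front (at reader x = -152 mm)
- lever (a joint): angle of the aperture lever about lever_pivot, rad, anticlockwise from above (knob goes away from robot): 0 = shut, hard stop; 0.42 = first click (small ring on deck); 0.84 = second click (large ring); far hard stop 0.85. Starts near 0. A sprung ball drops in at 0, 0.42 and 0.84: about 5 N at the knob leaves a click; past 0.21 and 0.63 it snaps on to the next; before that it springs back
- lever_knob (a point): centre of the upright black knob (round, radius 9 mm, from 91 to 121 mm above the worktop; this point at 108 mm) at the end of the flat aluminium arm (14 mm wide, top 90 mm above the worktop), 95 mm from lever_pivot; it is to be pushed on its side round the arc
- lever_pivot (a point): point on the lever's upright axis, in the optics column, 105 mm above the worktop. From here the knob lies in the direction -115 deg (measured anticlockwise from the reader's x axis) at lever = 0, and -67 deg at lever = 0.84. The knob's path stays clear of the keys by more than 50 mm
- measure_key (a joint): travel of the large round black key (28 mm across), m: 0 = up, 0.005 = fully down; a spring, about 5 N at full travel, brings it up again; it counts as pressed beyond 0.0035
- measure_key_top (a point): centre of the top of the large round key, at the front right corner of the deck; pressed straight down
- standby_key (a joint): travel of the small round key (14 mm across) behind the large one, m: 0 = up; to be left alone
- standby_key_top (a point): centre of the top of the small key
- sample_cup: shallow metal cup with the brown pellet, 38 mm across, 10 mm high, loose in the tray's round well (42 mm, 6 mm deep); origin: centre of its underside; rides in with the tray and stands out 4 mm above it
- tray_seat (a point): centre of the floor of the tray's well, 77 mm behind tray_front, 22 mm above the worktop
- cup_next: bystander: filled metal cup, 38 mm across, 10 mm high, loose in front of the reader to the right; origin under its centre
- cup_done: bystander: empty metal cup of the same size beside it; origin under its centre
- tweezers: bystander: tweezers 123 mm long lying flat, front right of the reader; origin under the centre
- vial_low: bystander: glass vial, 27 mm across, 62 mm high, to the left of the reader; origin under its centre
- vial_tall: bystander: glass vial, 27 mm across, 76 mm high, beside it; origin under its centre
- plunger: bystander: steel press plunger, 39 mm across, 39 mm high, in front of the press; origin under its centre
- sieve: bystander: ring sieve, 83 mm across, 36 mm high, in front of the press; origin under its centre
- beaker: bystander: beaker, 58 mm across, 79 mm high, in front of the mill; origin under its centre
Things that resemble listed ones, but are neither listed nor needed, are in the scene too. Leave any green look-alike of the sample_cup alone.

How it is judged:
On the way, in this order (a step that is already met when the one before it is completed fails the run):
1. the tray is fully home and the lever rests at its far stop, the large key still up (value of joint tray below 0.004 m and value of joint lever above 0.79 rad and value of joint measure_key below 0.0015 m), for 0.2 s.
2. the large key is pressed down (value of joint measure_key above 0.0035 m), for 0.05 s.
At the end, for the whole second after the job is handed in: The tray is home (within 4 mm), the lever rests at its far stop (0.79 rad or more), the large key has come up again (less than 1.5 mm down), and the pellet cup lies at rest in the tray's well (within 6 mm of its centre, 4 mm in height) (all of step 1 and horizontal distance between sample_cup and tray_seat below 0.006 m and z of sample_cup in the frame of tray_seat below 0.004 m and linear speed of sample_cup below 0.02 m/s); the robot touches nothing.
It fails at once if the large key is pressed before the tray is home and the lever is at its far stop (value of joint measure_key above 0.0035 m and (value of joint tray above 0.006 m or value of joint lever below 0.75 rad)).
It fails at once if the small key is pressed (value of joint standby_key above 0.0025 m).
It fails at once if the pellet cup is lifted or taken out of the tray's well (z of sample_cup in the frame of tray_seat above 0.008 m or horizontal distance between sample_cup and tray_seat above 0.012 m).
It fails at once if a bystander is moved more than 20 mm or picked up (distance of any of cup_next, cup_done, tweezers, vial_low, vial_tall, plunger, sieve, beaker from where it was at the start of the episode above 0.02 m).
It also fails if it takes over 58 s, if anything falls off the work surface, if the arm or the gripper's body presses on something with over 40 N, if the wrist force passes 120 N, or if a joint passes its speed limit or range.

### The arm

A 6-joint arm with a two-finger parallel gripper is mounted at the origin on a cart in front of the work surface, level with it; the furniture and walls round the work are solid. World frame = base frame: x ahead of the robot, y to its left, z up, the work surface at z = 0. Lengths are in m, angles in rad, forces in N, time in s.
With the tool pointing down it reaches from about 0.425 to 0.95 m from the base axis. Payload 3.5 kg.
Tool frame: the origin (TCP) lies between the finger pads; the fingertips stand 14 mm ahead of it and the grasp point (between the pads) lies 5 mm behind it (ctrl.tip_extent is the distance from the TCP to the fingertips, in m); x points along the fingers, z is the direction in which the jaws open and shut, and the axes are right-handed (so a half turn about x gives the same grasp; the last joint's range is limited). The gripper opens to 85 mm and grips with 20 to 120 N. Pads are 22 mm wide; open, the fingers measure 114 mm over their backs; the gripper's body (76 mm by 85 mm) begins 54 mm behind the grasp point. The pads swing forward as they close: fully open they stand 13 mm farther back than shut.
Start: joints at [-1.252, 0.286, 1.577, -0, 1.279, -0.15], TCP at [0.305, -0.602, 0.245] pointing down, gripper open.
Joint ranges: [-2.77, 2.77], [-0.9, 2.22], [0.21, 2.48], [-1.53, 4.67], [0.24, 2.81], [-2.84, 2.84]. Speed limits (rad/s): [2.79, 2.79, 3.14, 3.14, 3.14, 3.14].

### API

Orientations are given as a unit quaternion [x, y, z, w].
In Python, from plant import ctrl gives the robot as it stands.
- The arm moves only by the tool move_arm, never from a script. Its argument "commands" is one flat list of numbers, 4 for each row, row after row: the shift along the tool's x, y, z in units of 25 mm (1.0 is 25 mm), then the turn about the tool's x in units of 5 degrees (1.0 is 5 degrees). A call has 1 to 20 rows; each row shifts and turns the commanded pose from where the row before left it, along the tool's axes as they then stand; what a row does not reach is not made up. A row lasts 1/8 s, in which the tool goes at most 62.5 mm and 10.7 degrees, less where a joint would pass 70% of its speed; a pose out of reach is approached as far as the arm can. A call is refused whole if a number of a shift passes 1 or a number of a turn 1, either way. A call with a gripper value outside its range is refused whole. "jaw" is the finger opening in mm, from 0 to 85.4, set as the call begins (left out, the last holds). The fingers move at their own pace and stop on an object; "force" is the grip in N (left out, the last holds). Time passes only in rows, so rows that do not move let the fingers close. It gives the time, the measured TCP pose, the force and the opening at its end, in the units of the state.
- ctrl.get_state(): the state, without advancing time (a new reading comes with each control period).
- ctrl.read_camera(name): name is "scene" or "top"; returns the picture (384x512x3 uint8, red, green, blue); there is no depth.
- ctrl.get_calibration(name): a dict with "camera_matrix" (3x3 intrinsics, pixels), "k1" (the pictures are not rectified: a ray, as slopes to the right and down, at radius r is drawn at 1 + k1 r^2 times it, then the intrinsics apply), "camera_from_world" (4x4, takes a point from world to camera coordinates). Camera axes: x right, y down, z forward; pixel columns grow to the right and rows downward; lengths in m; the calibration is good to about 2 mm. A picture is of the moment at which its call begins. get_calibration takes no time and is no camera call.
- ctrl.sign_off(): hands the job in, once; it reports no verdict.
The state is a dict: "time": time; "qpos": joint angles; "dq": joint speeds; "joint_efforts": joint torques, N m; "eef_pos": TCP position; "tcp_rot": TCP orientation; "contact_force": force on the tool from outside, world axes, zero at the start; "wrist_torque": the same for the moment, N m; "opening": opening from 0.0 (shut) to 1.0 (fully open).
Only numpy, scipy, OpenCV 4.12 (cv2) and the standard library are available. Lean on these libraries where they do the work, as an engineer would, in place of code of your own. Each camera call takes 0.05 s, during which the arm holds its last target.

## Working session

There is one attempt and no reset: what is moved stays moved. The work goes in short steps, Python scripts to look and compute and a tool call to move; the robot and the scene stay as the last step left them, time stands still between calls to the robot, and variables do not carry over. Pictures are saved under pics/ and viewed, and the job is handed in when it is done.

Besides the shell and the picture viewer there is one more tool, called as name(argument=value, ...) on one line, values as JSON. move_arm: Moves the arm, as the interface text tells. Its arguments: {"type":"object","properties":{"commands":{"type":"array"},"jaw":{"type":"number"},"force":{"type":"number"}},"required":["commands"]}

```bash
ls; mkdir -p pics
python3 - <<'E'
from plant import ctrl
import cv2
s=ctrl.get_state()
print(s)
for n in ("scene","top"):
    im=ctrl.read_camera(n); cv2.imwrite(f"pics/{n}0.png",im[:,:,::-1])
    c=ctrl.get_calibration(n); print(c)
print(ctrl.tip_extent)
E
```

```text
pics
{'time': 0.0, 'qpos': array([-1.25201241e+00,  2.87184189e-01,  1.57818430e+00,  9.66417028e-06,
        1.27859703e+00, -1.49961275e-01]), 'dq': array([ 0.00138316,  0.00109196,  0.00073729, -0.0003956 ,  0.00028339,
        0.00050278]), 'joint_efforts': array([ 5.89619849e-04, -4.05982983e+01, -2.92622674e+01, -6.18990998e-05,
        5.85749614e-03, -2.14435936e-06]), 'eef_pos': array([ 0.304796  , -0.60156399,  0.24393084]), 'tcp_rot': array([ 0.3707579 ,  0.60308458, -0.36967072,  0.60180656]), 'contact_force': array([-0.23822632, -0.99981802,  0.04727972]), 'wrist_torque': array([-0.02592353,  0.06526728, -0.02296808]), 'opening': 1.0000986396207998}
{'camera_matrix': array([[348.60167611,   0.        , 257.45345161],
       [  0.        , 348.60167611, 186.57549341],
       [  0.        ,   0.        ,   1.        ]]), 'k1': -0.1031678341700162, 'camera_from_world': array([[ 0.70698302, -0.7071529 , -0.01047836, -0.43731979],
       [-0.48128468, -0.47020729, -0.73977711,  0.3120983 ],
       [ 0.51820852,  0.52805292, -0.67277042,  1.052005  ],
       [ 0.        ,  0.        ,  0.        ,  1.        ]])}
{'camera_matrix': array([[457.08737842,   0.        , 261.60196469],
       [  0.        , 457.08737842, 195.07137186],
       [  0.        ,   0.        ,   1.        ]]), 'k1': 0.03946316202754544, 'camera_from_world': array([[-0.02213544, -0.99962758,  0.01596021, -0.03440508],
       [-0.9923649 ,  0.02003155, -0.12169898,  0.56787407],
       [ 0.12133395, -0.01853221, -0.99243873,  1.40348805],
       [ 0.        ,  0.        ,  0.        ,  1.        ]])}
0.014
```

View pics/scene0.png

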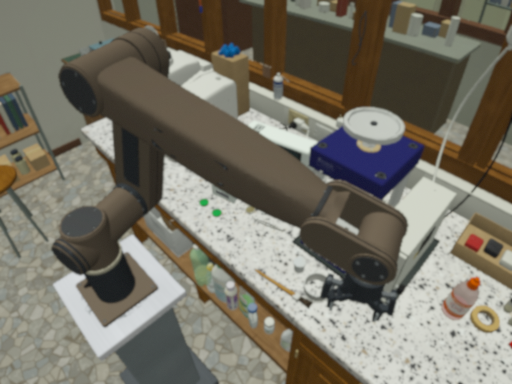

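View pics/top0.png

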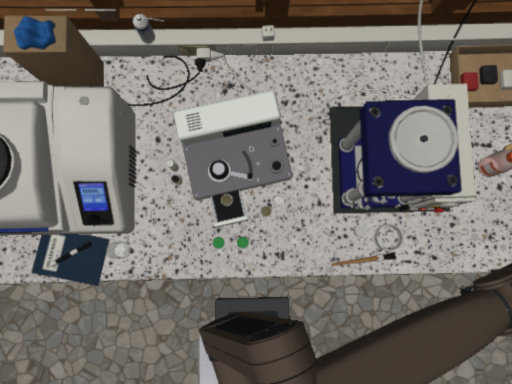

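The top view shows the whole reader, around (235,150), with its tray front near (230,222). I'll enlarge that part.

Run:
```python
import cv2
im=cv2.imread("pics/top0.png")
cv2.imwrite("pics/crop0.png",cv2.resize(im[85:255,155:305],None,fx=5,fy=5,interpolation=cv2.INTER_CUBIC)[:, :][0:850:1][:,:])
c=cv2.resize(im[85:185,165:305],None,fx=5.7,fy=5.7,interpolation=cv2.INTER_CUBIC);cv2.imwrite("pics/cA.png",c)
c=cv2.resize(im[155:255,165:305],None,fx=5.7,fy=5.7,interpolation=cv2.INTER_CUBIC);cv2.imwrite("pics/cB.png",c)
```

```text
(no output)
```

View pics/cA.png

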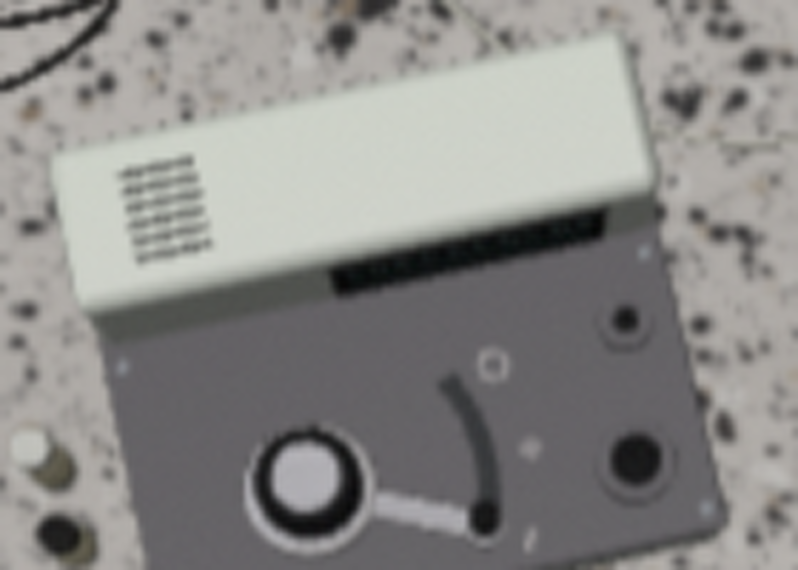

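View pics/cB.png

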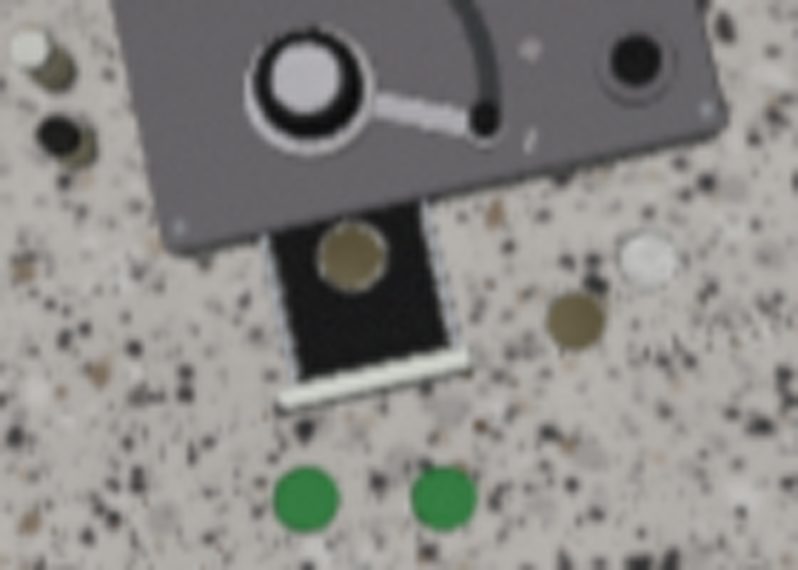

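The crops show these features:
- knob at A(485,514)
- column top at A(305,478)
- large key at A(636,458)
- small key at A(626,319)
- deck front corners at B(170,250) and B(725,128)
- tray plate's top outer edge from B(284,406) to B(468,365)
- pellet cup at B(352,257)

Next I'll turn these into world positions and fit the reader pose.

```bash
cat > h.py <<'E'
import numpy as np, cv2
from plant import ctrl
def ray(n,px):
    c=ctrl.get_calibration(n);K=c["camera_matrix"];k1=c["k1"];T=c["camera_from_world"]
    d=np.array([k1,0,0,0,0.])
    u=cv2.undistortPoints(np.array([[px]],float),K,d)[0,0]
    R=T[:3,:3]; o=-R.T@T[:3,3]; return o,R.T@np.array([u[0],u[1],1])
def at(n,px,z):
    o,d=ray(n,px); return o+d*(z-o[2])/d[2]
def proj(n,P):
    c=ctrl.get_calibration(n);T=c["camera_from_world"]
    r,_=cv2.Rodrigues(T[:3,:3]); 
    return cv2.projectPoints(np.atleast_2d(np.array(P,float)),r,T[:3,3],c["camera_matrix"],np.array([c["k1"],0,0,0,0.]))[0][:,0]
A=lambda x,y:((x+.5)/5.7-.5+165,(y+.5)/5.7-.5+85)
B=lambda x,y:((x+.5)/5.7-.5+165,(y+.5)/5.7-.5+155)
E
python3 - <<'E'
from h import *
from scipy.optimize import least_squares
print("cam",ray("top",(0,0))[0])
pts=[((120,-161,150),A(618,36)),((120,151,150),A(54,156)),((24,151,150),A(84,306)),((24,-161,150),A(654,186)),((-143,151,75),B(172,252)),((-143,-161,75),B(727,128))]
W=np.array([p[0] for p in pts])/1000.;U=np.array([p[1] for p in pts])
def tf(v,P):
    c,s=np.cos(v[2]),np.sin(v[2]);P=np.atleast_2d(P);return np.c_[v[0]+c*P[:,0]-s*P[:,1],v[1]+s*P[:,0]+c*P[:,1],P[:,2]]
f=lambda v:(proj("top",tf(v,W))-U).ravel()
r=least_squares(f,[.6,0,.1]);v=r.x;print(v,r.fun.round(2))
def inv(p):
    c,s=np.cos(v[2]),np.sin(v[2]);d=p[:2]-v[:2];return np.array([c*d[0]+s*d[1],-s*d[0]+c*d[1]])*1000
for n,px,z in [("knobtop",A(485,512),.121),("col",A(305,478),.125),("key",A(636,459),.080),("skey",A(626,319),.080),("plL",B(284,406),.065),("plR",B(468,365),.065),("cup",B(352,257),.032),("cupnext",B(575,320),.01),("cupdone",B(650,260),.01),("g1",B(306,498),.01),("g2",B(443,498),.01),("vial?",A(30,445),.062),("vial?",A(60,535),.062)]:
    p=at("top",px,z);print(n,p.round(4),inv(p).round(1))
np.save("v.npy",v)
E
```

```text
cam [ 0.39248598 -0.01975792  1.4625347 ]
[0.723459   0.04324363 0.20283057] [ 1.68 -3.09 -2.58 -2.   -1.16  2.88  2.71  1.3  -1.38  0.62  0.8   0.07]
knobtop [ 0.6191 -0.0107  0.121 ] [-113.1  -31.8]
col [0.6381 0.0824 0.125 ] [-75.7  55.6]
key [ 0.6533 -0.0924  0.08  ] [ -96.  -118.7]
skey [ 0.7305 -0.0889  0.08  ] [ -19.7 -130.9]
plL [0.4718 0.1001 0.065 ] [-235.   106.4]
plR [0.4917 0.0014 0.065 ] [-235.5    5.7]
cup [0.555  0.0647 0.032 ] [-160.6   55. ]
cupnext [ 0.5195 -0.0581  0.01  ] [-220.2  -58.2]
cupdone [ 0.5524 -0.101   0.01  ] [-196.6 -106.8]
g1 [0.4238 0.0931 0.01  ] [-283.4  109.2]
g2 [0.4221 0.0174 0.01  ] [-300.4   35.3]
vial? [0.6706 0.2361 0.062 ] [-12.9 199.6]
vial? [0.6208 0.2199 0.062 ] [-65.  193.7]
```

The fit is consistent with the given sizes:
- **Lever:** arm length is 95.06 mm at -113°.
- **Tray front:** x is about -236, against an expected -237.
- **Yaw:** 0.203 from the fit and 0.199 from the plate edge.

Next is planning the moves.

```bash
cat >> h.py <<'E'
from scipy.spatial.transform import Rotation as Ro
def st():
    s=ctrl.get_state(); return s,np.array(s["eef_pos"]),Ro.from_quat(s["tcp_rot"]).as_matrix()
def r2w(x,y):
    v=np.load("v.npy");c,s=np.cos(v[2]),np.sin(v[2]);return np.array([v[0]+(c*x-s*y)/1000,v[1]+(s*x+c*y)/1000])
def w2r(p):
    v=np.load("v.npy");c,s=np.cos(v[2]),np.sin(v[2]);d=np.array(p[:2])-v[:2];return np.array([c*d[0]+s*d[1],-s*d[0]+c*d[1]])*1000
def go(x,y,ztip):  # shift in tool units to tip target (reader mm)
    s,p,R=st(); w=r2w(x,y); t=np.array([w[0],w[1],ztip/1000+.014])
    return R.T@(t-p)/.025
def rep():
    s,p,R=st(); print("t",s["time"],"reader",w2r(p).round(1),"tipz",round(1000*(p[2]-.014),1),"F",s["contact_force"].round(1),"open",round(s["opening"],3))
    v=np.load("v.npy"); print("yaw of z in reader deg",np.degrees(np.arctan2(R[1,2],R[0,2])-v[2]),"x",R[:,0].round(3),"y",R[:,1].round(3),"z",R[:,2].round(3))
E
python3 -c "
from h import *
rep();print(go(-275,55,231),go(-275,55,38),r2w(-275,55))"
```

```text
t 0.1 reader [-540.  -547.3] tipz 230.1 F [-0.3  0.5  0.8] open 1.001
yaw of z in reader deg -74.76158315213762 x [-0.001  0.002 -1.   ] y [0.892 0.452 0.   ] z [ 0.452 -0.892 -0.002]
[ 1.19857131e-02  1.65578863e+01 -2.04589217e+01] [  7.73196714  16.55528116 -20.44218858] [0.44301707 0.04171941]
```

move_arm(commands=[0,0,0,1,0,0,0,1,0,0,0,1,0,0.6,-1,0,0,0.6,-1,0,0,0.6,-1,0,0,0.6,-1,0,0,0.6,-1,0,0,0.6,-1,0,0,0.6,-1,0,0,0.6,-1,0,0,0.6,-1,0,0,0.6,-1,0,0,0.5,-1,0,0,0.5,-1,0,0,0.5,-1,0,0,0.5,-1,0], jaw=0)

```text
time: 2.22
eef_pos: [0.4287, -0.2174, 0.2448]
tcp_rot: [0.446, 0.549, -0.446, 0.549]
contact_force: [0.4, -0.6, 0.0]
opening: -0.005
```

```bash
python3 -c "
from h import *
rep();print(go(-275,55,231),go(-275,55,38),r2w(-275,55))"
```

```text
t 2.225 reader [-341.2 -195.9] tipz 230.8 F [ 0.4 -0.6  0. ] open -0.005
yaw of z in reader deg -89.76930510254037 x [-0.001  0.001 -1.   ] y [ 0.979  0.205 -0.   ] z [ 0.205 -0.979 -0.001]
[-1.14481088e-03  2.69017164e+00 -1.00260907e+01] [  7.71885238   2.69382781 -10.02061901] [0.44301707 0.04171941]
```

move_arm(commands=[0,0.4,-1,0,0,0.4,-1,0,0,0.4,-1,0,0,0.3,-1,0,0,0.3,-1,0,0,0.3,-1,0,0,0.3,-1,0,0,0.3,-1,0,0.3,0,-1,0,0.9,0,-1,0,1,0,0,0,1,0,0,0,1,0,0,0,1,0,0,0,1,0,0,0,1,0,0,0,0.5,0,0,0,0,0,0,0,0,0,0,0])

```text
time: 4.6
eef_pos: [0.4442, 0.0399, 0.0537]
tcp_rot: [0.446, 0.548, -0.445, 0.549]
contact_force: [-0.5, 0.9, 0.2]
opening: -0.001
```

```bash
python3 -c "
from h import *
rep()
im=ctrl.read_camera('top')
cv2.imwrite('pics/t1.png',cv2.resize(im[120:260,150:310,::-1],None,fx=4,fy=4,interpolation=cv2.INTER_CUBIC))"
```

```text
t 4.6 reader [-274.2   53. ] tipz 39.7 F [-0.5  0.9  0.2] open -0.001
yaw of z in reader deg -89.75879790275783 x [ 0.002 -0.    -1.   ] y [0.979 0.206 0.002] z [ 0.206 -0.979  0.001]
```

View pics/t1.png

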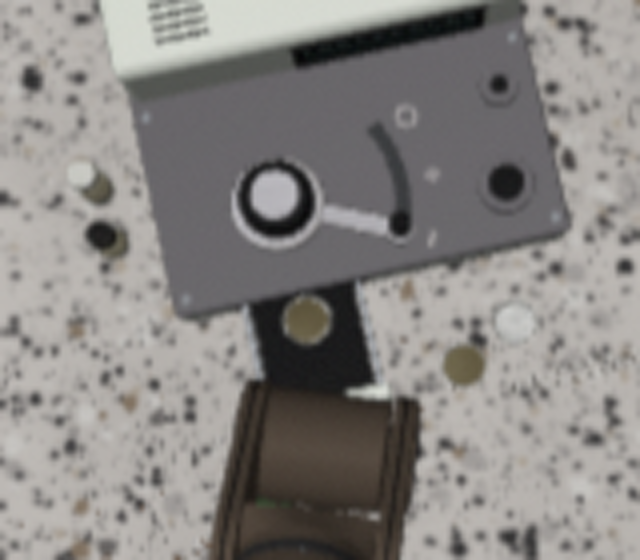

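The gripper sits in front of the tray plate, with the column, knob and cup all unmoved. Now I'll push gently.

move_arm(commands=[0,0.3,0,0,0,0.3,0,0,0,0.2,0,0,0,0.2,0,0,0,0.2,0,0,0,0.2,0,0,0,0.2,0,0,0,0.25,0,0,0,0.25,0,0,0,0.25,0,0,0,0.25,0,0,0,0.25,0,0,0,0.25,0,0,0,0.25,0,0,0,0.25,0,0,0,0.2,0,0,0,0.1,0,0,0,0,0,0])

```text
time: 6.9
eef_pos: [0.5395, 0.0603, 0.053]
tcp_rot: [0.446, 0.549, -0.445, 0.549]
contact_force: [-1.0, -0.3, -0.9]
opening: -0.002
```

```bash
python3 -c "
from h import *
rep()"
```

```text
t 6.9 reader [-176.8   53.8] tipz 39.0 F [-1.  -0.3 -0.9] open -0.002
yaw of z in reader deg -89.76903254121589 x [ 0.001  0.001 -1.   ] y [0.979 0.205 0.001] z [ 0.205 -0.979 -0.   ]
```

move_arm(commands=[0,0.2,0,0,0,0.2,0,0,0,0.1,0,0,0,0,0,0])

```text
time: 7.4
eef_pos: [0.5518, 0.0628, 0.053]
tcp_rot: [0.446, 0.549, -0.445, 0.549]
contact_force: [-0.3, 0.7, 0.0]
opening: -0.001
```

move_arm(commands=[0,0.1,0,0,0,0.1,0,0,0,0,0,0])

```text
time: 7.78
eef_pos: [0.5549, 0.0634, 0.0529]
tcp_rot: [0.444, 0.55, -0.447, 0.548]
contact_force: [-6.4, -1.7, 5.3]
opening: 0.003
```

```bash
python3 -c "
from h import *
rep()"
```

```text
t 7.775 reader [-161.1   53.7] tipz 38.9 F [-6.4 -1.7  5.3] open 0.003
yaw of z in reader deg -89.73288626935758 x [-0.004 -0.001 -1.   ] y [ 0.979  0.206 -0.004] z [ 0.206 -0.979 -0.   ]
```

move_arm(commands=[0,0.1,0,0,0,0.1,0,0,0,0,0,0])

```text
time: 8.15
eef_pos: [0.5549, 0.0635, 0.0528]
tcp_rot: [0.44, 0.554, -0.45, 0.545]
contact_force: [-20.0, -5.7, 17.8]
opening: -0.006
```

```bash
python3 -c "
from h import *
rep()"
```

```text
t 8.15 reader [-161.    53.8] tipz 38.8 F [-20.   -5.7  17.8] open -0.006
yaw of z in reader deg -89.64054137207157 x [-0.019 -0.003 -1.   ] y [ 0.978  0.208 -0.019] z [ 0.208 -0.978 -0.001]
```

The tray sits at its hard stop: 20 N with no further motion. I'll back off, rise and look.

move_arm(commands=[0,-0.2,0,0,0,-0.5,0,0,0,-1,0,0,-1,0,0,0,-1,0,0.4,0,-1,0,1,0,-1,0,1,0,-0.5,0,1,0,0,0,0,0])

```text
time: 9.28
eef_pos: [0.5381, -0.0287, 0.167]
tcp_rot: [0.447, 0.547, -0.446, 0.55]
contact_force: [0.0, -0.3, -0.0]
opening: -0.001
```

```bash
python3 -c "
from h import *
rep();print(go(-152,-36,97))
im=ctrl.read_camera('top')
cv2.imwrite('pics/t2.png',cv2.resize(im[110:250,150:310,::-1],None,fx=4,fy=4,interpolation=cv2.INTER_CUBIC))"
```

```text
t 9.275 reader [-196.   -33.1] tipz 153.0 F [ 0.  -0.3 -0. ] open -0.001
yaw of z in reader deg -89.89474568281597 x [ 0.005 -0.001 -1.   ] y [0.979 0.203 0.004] z [ 0.203 -0.979  0.002]
[2.24850887 1.75139074 0.11454894]
```

View pics/t2.png

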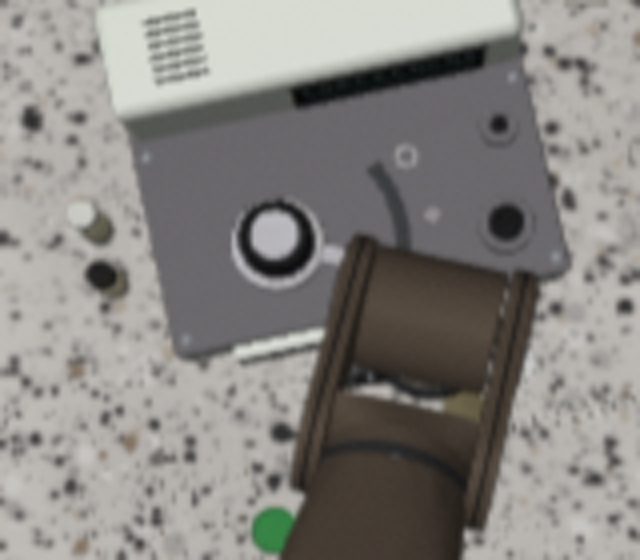

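The tray plate now sits against the reader front, at about (240..320,345). Next I'll lower in front of the knob and push.

move_arm(commands=[0.8,0.8,0.1,0,0.8,0.6,0,0,0.6,0.3,0,0,0,0,0,0])

```text
time: 9.82
eef_pos: [0.5775, -0.02, 0.108]
tcp_rot: [0.445, 0.551, -0.446, 0.548]
contact_force: [-0.0, 0.5, 0.8]
opening: 0.004
```

```bash
python3 -c "
from h import *
rep()"
```

```text
t 9.825 reader [-155.7  -32.5] tipz 94.0 F [-0.   0.5  0.8] open 0.004
yaw of z in reader deg -89.70507710656095 x [-0.004  0.001 -1.   ] y [ 0.978  0.206 -0.004] z [ 0.206 -0.978 -0.002]
```

move_arm(commands=[-0.1,0.3,0.1,0,0,0.3,0,0,0,0.3,0,0,0,0.3,0,0,0,0.3,0,0,0,0.3,0,0,0,0.3,0,0,0,0.3,0,0,0,0.3,0,0,0,0.3,0,0,0,0.3,0,0,0,0,0,0])

```text
time: 11.32
eef_pos: [0.6613, -0.0061, 0.1131]
tcp_rot: [0.446, 0.548, -0.445, 0.55]
contact_force: [-1.0, -1.0, -0.4]
opening: 0.002
```

```bash
python3 -c "
from h import *
rep()
im=ctrl.read_camera('top')
cv2.imwrite('pics/t3.png',cv2.resize(im[90:230,150:310,::-1],None,fx=4,fy=4,interpolation=cv2.INTER_CUBIC))"
```

```text
t 11.325 reader [-70.8 -35.8] tipz 99.1 F [-1.  -1.  -0.4] open 0.002
yaw of z in reader deg -89.75182763903308 x [ 0.002  0.    -1.   ] y [0.979 0.206 0.002] z [ 0.206 -0.979  0.   ]
```

View pics/t3.png

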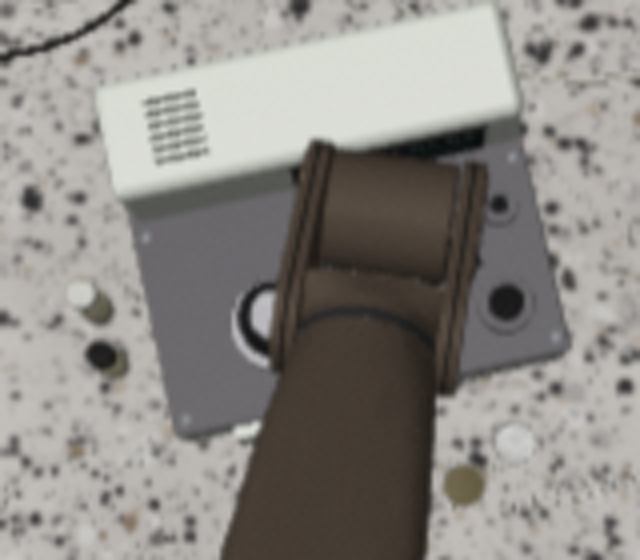

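The wrist hides the knob, but the force is low. I'll continue to the stop.

move_arm(commands=[0,0.2,0,0,0,0.15,0,0,0,0.1,0,0,0,0,0,0])

```text
time: 11.88
eef_pos: [0.6713, -0.0041, 0.1128]
tcp_rot: [0.446, 0.549, -0.446, 0.549]
contact_force: [-0.1, -0.2, 0.4]
opening: -0.003
```

move_arm(commands=[0,0.1,0,0,0,0.1,0,0,0,0,0,0])

```text
time: 12.25
eef_pos: [0.6762, -0.0031, 0.1129]
tcp_rot: [0.446, 0.549, -0.446, 0.549]
contact_force: [-0.0, -0.2, 0.1]
opening: 0.001
```

```bash
python3 -c "
from h import *
rep()"
```

```text
t 12.25 reader [-55.6 -35.9] tipz 98.9 F [-0.  -0.2  0.1] open 0.001
yaw of z in reader deg -89.75844222809411 x [ 0. -0. -1.] y [0.979 0.206 0.   ] z [ 0.206 -0.979  0.   ]
```

move_arm(commands=[0,0.1,0,0,0,0.1,0,0,0,0,0,0])

```text
time: 12.62
eef_pos: [0.6781, -0.0025, 0.1125]
tcp_rot: [0.443, 0.552, -0.448, 0.547]
contact_force: [-9.1, -1.8, 5.9]
opening: 0.001
```

```bash
python3 -c "
from h import *
rep()"
```

```text
t 12.625 reader [-53.7 -35.7] tipz 98.5 F [-9.1 -1.8  5.9] open 0.001
yaw of z in reader deg -89.70673576106383 x [-0.01  -0.001 -1.   ] y [ 0.978  0.206 -0.01 ] z [ 0.206 -0.978 -0.001]
```

The stop is reached at the expected spot: the knob centre works out at x≈-36. I'll retreat and check.

move_arm(commands=[0,-0.4,0,0,0,-0.6,0,0,-0.5,-0.7,0,0,-1,0,0.3,0,-1,0,1,0,0,0,1,0,0,0,1,0,0,0,0,0])

```text
time: 13.62
eef_pos: [0.6558, -0.0936, 0.1734]
tcp_rot: [0.446, 0.549, -0.447, 0.547]
contact_force: [0.1, 0.2, -1.1]
opening: -0.001
```

```bash
python3 -c "
from h import *
rep();print(go(-96,-119,90))
im=ctrl.read_camera('top')
cv2.imwrite('pics/t4.png',cv2.resize(im[90:230,150:310,::-1],None,fx=4,fy=4,interpolation=cv2.INTER_CUBIC))"
```

```text
t 13.625 reader [ -93.8 -120.4] tipz 159.4 F [ 0.1  0.2 -1.1] open -0.001
yaw of z in reader deg -89.93283605128526 x [-0.002  0.001 -1.   ] y [ 0.979  0.203 -0.002] z [ 0.203 -0.979 -0.001]
[ 2.77472021 -0.07995868 -0.05450303]
```

View pics/t4.png

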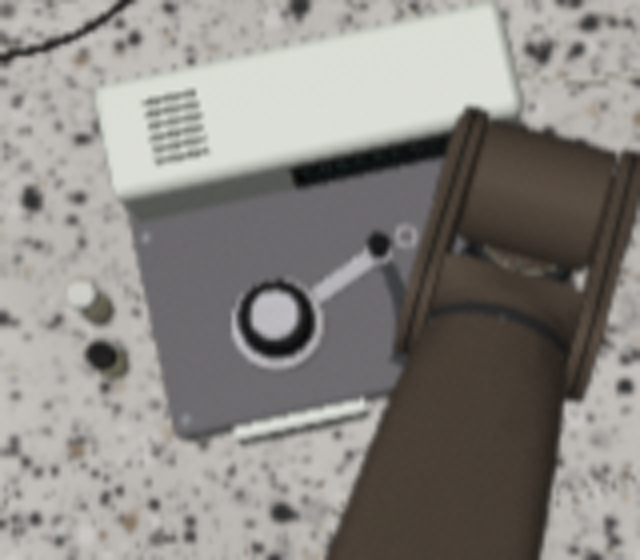

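The knob (378,243) is next to the large ring, and the tray plate (236..368, 435..405) is against the front. I'll work out both values.

```bash
python3 -c "
from h import *
C=lambda x,y:((x+.5)/4-.5+150,(y+.5)/4-.5+90)
k=w2r(at('top',C(378,242),.121));c=w2r(at('top',C(275,315),.125));print(k,c,np.degrees(np.arctan2(*(k-c)[::-1])))
print(w2r(at('top',C(237,440),.065)),w2r(at('top',C(369,409),.065)))"
```

```text
[-37.71970936 -31.84851058] [-75.69306522  54.73297999] -66.31845733735045
[-152.70446193  105.99171402] [-151.66239253    2.05050168]
```

move_arm(commands=[1,-0.1,-0.1,0,1,0,0,0,0.5,0,0,0,0,0,0,0])

```text
time: 14.18
eef_pos: [0.6526, -0.0889, 0.1115]
tcp_rot: [0.445, 0.55, -0.446, 0.548]
contact_force: [-0.7, 0.4, -0.6]
opening: 0.001
```

```bash
python3 -c "
from h import *
rep();print(go(-96,-119,80))"
```

```text
t 14.175 reader [ -96.  -115.2] tipz 97.5 F [-0.7  0.4 -0.6] open 0.001
yaw of z in reader deg -89.73538554741306 x [-0.003  0.001 -1.   ] y [ 0.979  0.206 -0.002] z [ 0.206 -0.979 -0.002]
[6.99531818e-01 5.75928406e-04 1.54340750e-01]
```

Lever at -66.3° is the far stop, and the tray face at -152 is home. Now the key, in small downward steps.

move_arm(commands=[0.3,0,0.15,0,0.15,0,0,0,0,0,0,0])

```text
time: 14.55
eef_pos: [0.6554, -0.0935, 0.105]
tcp_rot: [0.446, 0.548, -0.445, 0.55]
contact_force: [-2.3, 1.9, 8.4]
opening: 0.001
```

move_arm(commands=[0.1,0,0,0,0,0,0,0])

```text
time: 14.8
eef_pos: [0.6555, -0.0935, 0.1049]
tcp_rot: [0.446, 0.548, -0.445, 0.55]
contact_force: [-7.4, 2.6, 16.3]
opening: 0.001
```

move_arm(commands=[0.1,0,0,0,0,0,0,0])

```text
time: 15.05
eef_pos: [0.6556, -0.0936, 0.1047]
tcp_rot: [0.446, 0.549, -0.445, 0.55]
contact_force: [-12.1, 3.6, 24.6]
opening: 0.002
```

```bash
python3 -c "
from h import *
rep()"
```

```text
t 15.05 reader [ -94.  -120.3] tipz 90.7 F [-12.1   3.6  24.6] open 0.002
yaw of z in reader deg -89.73153618306027 x [ 0.001 -0.001 -1.   ] y [0.979 0.206 0.001] z [ 0.206 -0.979  0.001]
```

It stopped hard at tip z of 90.7 mm with about 25 N, so the key may be fully down. I'll lift off and check with the cameras where the key top really is.

move_arm(commands=[-0.3,0,0,0,-0.5,0,0,0,-1,0,0,0,-1,-0.5,0,0,-1,-1,0,0,0,-1,0,0,0,-1,-1,0,0,-1,-1,0,0,-1,-1,0,0,-1,-1,0,0,-1,-1,0,0,0,0,0])

```text
time: 16.55
eef_pos: [0.4434, -0.0086, 0.1912]
tcp_rot: [0.445, 0.549, -0.445, 0.549]
contact_force: [1.0, -0.5, 0.2]
opening: 0.0
```

```bash
python3 -c "
from h import *
rep()
im=ctrl.read_camera('top')
cv2.imwrite('pics/t5.png',cv2.resize(im[90:230,150:310,::-1],None,fx=4,fy=4,interpolation=cv2.INTER_CUBIC))
cv2.imwrite('pics/t5k.png',cv2.resize(im[110:190,240:310,::-1],None,fx=7,fy=7,interpolation=cv2.INTER_CUBIC))
im=ctrl.read_camera('scene')
cv2.imwrite('pics/s5.png',im[:,:,::-1])"
```

```text
t 16.55 reader [-284.8    5.6] tipz 177.2 F [ 1.  -0.5  0.2] open 0.0
yaw of z in reader deg -89.68776378137547 x [-0.001 -0.    -1.   ] y [ 0.978  0.207 -0.001] z [ 0.207 -0.978 -0.   ]
```

View pics/t5.png

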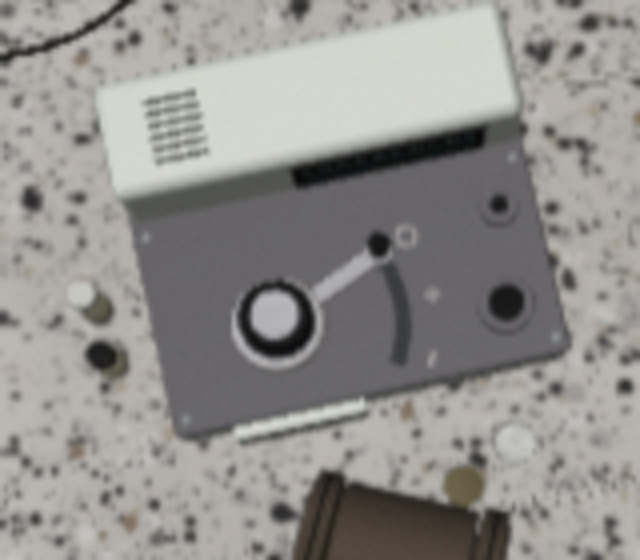

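View pics/t5k.png

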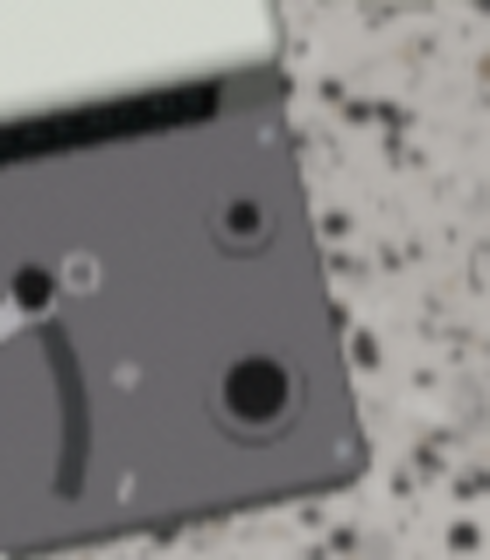

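View pics/s5.png

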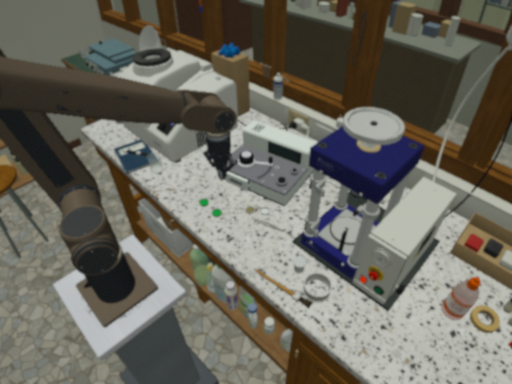

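The top view shows the key disc (256,390) about 1 px above its ring on the deck (256,397), which suggests a tall key around 90 mm or more. I'll triangulate it with the scene view.

```bash
python3 -c "
from h import *
im=cv2.imread('pics/s5.png')
cv2.imwrite('pics/s5c.png',cv2.resize(im[115:205,215:325],None,fx=7,fy=6.6666,interpolation=cv2.INTER_CUBIC) if 0 else cv2.resize(im[150:205,245:320],None,fx=10,fy=10,interpolation=cv2.INTER_CUBIC))
for z in (.075,.080,.085,.09,.095,.1):
    p=at('top',((256+.5)/7-.5+240,(390+.5)/7-.5+110),z); q=proj('scene',p)[0]; print(z,w2r(p).round(1),((q+.5-[245,150])*10-.5).round(0))
"
```

```text
0.075 [ -95.6 -119. ] [371. 331.]
0.08 [ -96.5 -118.5] [369. 322.]
0.085 [ -97.4 -118.1] [367. 313.]
0.09 [ -98.2 -117.6] [365. 303.]
0.095 [ -99.1 -117.2] [364. 294.]
0.1 [-100.  -116.7] [362. 284.]
```

View pics/s5c.png

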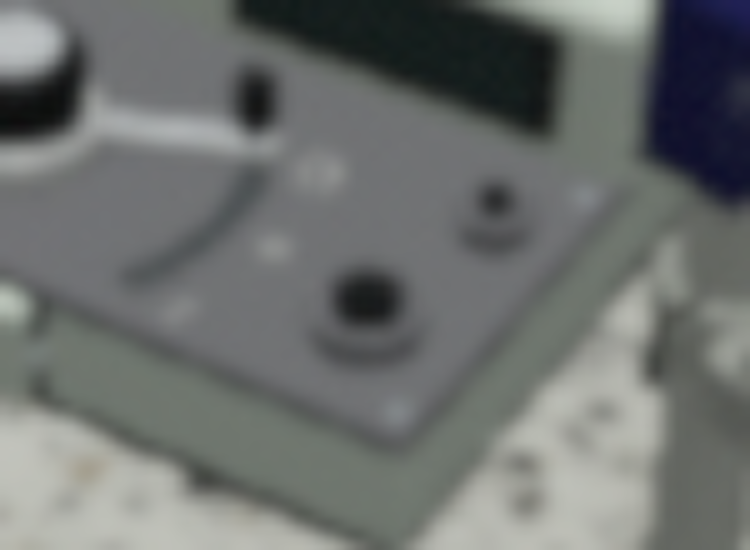

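The disc centre (368,300) plus its visible side puts the key top at about 92–95 mm, at reader (-99,-117). The first press, at (-94,-120), was a few mm off-centre. It very likely went fully down, but there's time, so I'll press again centred and follow the force in fine steps.

move_arm(commands=[0,1,1,0,0,1,1,0,0,1,1,0,0,1,1,0,0,1,0.8,0,0,1,0,0,0,1,0,0,1,0.4,0,0,0.8,0,0,0,0.8,0,0,0,0,0,0,0])

```text
time: 18.02
eef_pos: [0.6488, -0.0888, 0.1235]
tcp_rot: [0.445, 0.551, -0.447, 0.547]
contact_force: [0.8, -0.7, -0.5]
opening: 0.0
```

```bash
python3 -c "
from h import *
rep();print(go(-99,-117.3,98))"
```

```text
t 18.025 reader [ -99.8 -114.3] tipz 109.5 F [ 0.8 -0.7 -0.5] open 0.0
yaw of z in reader deg -89.79098049247956 x [-0.005  0.001 -1.   ] y [ 0.979  0.205 -0.005] z [ 0.205 -0.979 -0.003]
[0.45923758 0.03268762 0.12178472]
```

move_arm(commands=[0.45,0,0.12,0,0,0,0,0,0,0,0,0])

```text
time: 18.4
eef_pos: [0.6516, -0.092, 0.116]
tcp_rot: [0.446, 0.549, -0.446, 0.549]
contact_force: [0.3, 0.2, 1.0]
opening: -0.001
```

move_arm(commands=[0.08,0,0,0,0,0,0,0])

```text
time: 18.65
eef_pos: [0.6513, -0.0918, 0.1135]
tcp_rot: [0.446, 0.549, -0.446, 0.549]
contact_force: [-0.0, -0.5, 0.6]
opening: -0.003
```

move_arm(commands=[0.08,0,0,0,0,0,0,0])

```text
time: 18.9
eef_pos: [0.6511, -0.0918, 0.1111]
tcp_rot: [0.446, 0.549, -0.446, 0.549]
contact_force: [0.2, -0.6, 0.6]
opening: 0.003
```

move_arm(commands=[0.08,0,0,0,0,0,0,0])

```text
time: 19.15
eef_pos: [0.6514, -0.0919, 0.1096]
tcp_rot: [0.446, 0.549, -0.446, 0.549]
contact_force: [-0.1, 0.6, 1.6]
opening: 0.003
```

move_arm(commands=[0.08,0,0,0,0,0,0,0])

```text
time: 19.4
eef_pos: [0.6515, -0.0919, 0.1077]
tcp_rot: [0.446, 0.549, -0.446, 0.549]
contact_force: [-0.8, -0.3, 0.9]
opening: -0.004
```

move_arm(commands=[0.08,0,0,0,0,0,0,0])

```text
time: 19.65
eef_pos: [0.6515, -0.0919, 0.1057]
tcp_rot: [0.446, 0.549, -0.446, 0.549]
contact_force: [-0.7, 0.1, 4.4]
opening: -0.002
```

move_arm(commands=[0.1,0,0,0,0,0,0,0])

```text
time: 19.9
eef_pos: [0.6516, -0.0919, 0.105]
tcp_rot: [0.446, 0.549, -0.446, 0.549]
contact_force: [-5.0, 1.7, 11.0]
opening: -0.002
```

```bash
python3 -c "
from h import *
rep()"
```

```text
t 19.9 reader [ -97.6 -117.9] tipz 91.0 F [-5.   1.7 11. ] open -0.002
yaw of z in reader deg -89.7469898937301 x [-0. -0. -1.] y [ 0.979  0.206 -0.   ] z [ 0.206 -0.979  0.   ]
```

The force shows a soft spring from about 96 mm (about 4.4 N at 91.7 mm), then a hard stop at 91.0 mm, so the full 5 mm of travel was used. I'll lift off and retreat clear.

move_arm(commands=[-0.2,0,0,0,-0.4,0,0,0,-1,0,0,0,-1,0,0,0,-1,-1,0,0,0,-1,0,0,0,-1,-1,0,0,-1,-1,0,0,-1,-1,0,0,-1,-1,0,0,-1,-1,0,0,0,0,0,0,0,0,0])

```text
time: 21.52
eef_pos: [0.4548, -0.0057, 0.193]
tcp_rot: [0.446, 0.549, -0.446, 0.549]
contact_force: [-0.1, 0.1, -0.5]
opening: 0.003
```

```bash
python3 -c "
from h import *
rep()
im=ctrl.read_camera('top')
cv2.imwrite('pics/t6.png',cv2.resize(im[90:260,140:310,::-1],None,fx=3.5,fy=3.5,interpolation=cv2.INTER_CUBIC))
im=ctrl.read_camera('scene')
cv2.imwrite('pics/s6.png',cv2.resize(im[110:220,190:320,::-1],None,fx=5,fy=5,interpolation=cv2.INTER_CUBIC))"
```

```text
t 21.525 reader [-273.1    6.2] tipz 179.0 F [-0.1  0.1 -0.5] open 0.003
yaw of z in reader deg -89.75681546927214 x [ 0.001 -0.    -1.   ] y [0.979 0.206 0.001] z [ 0.206 -0.979  0.001]
```

View pics/t6.png

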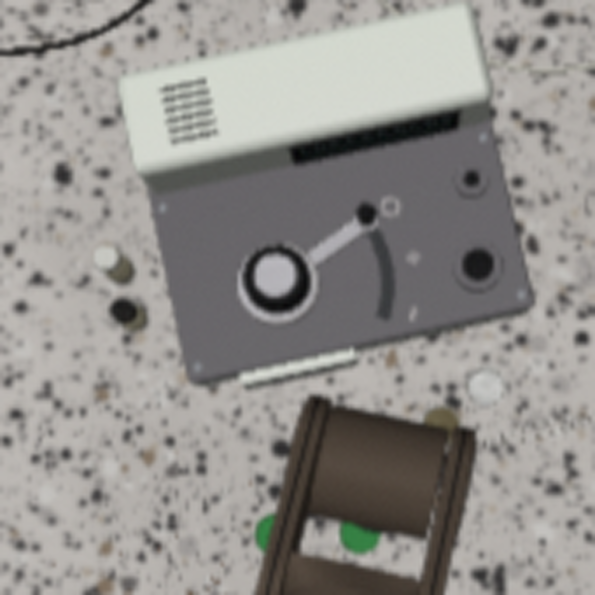

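View pics/s6.png

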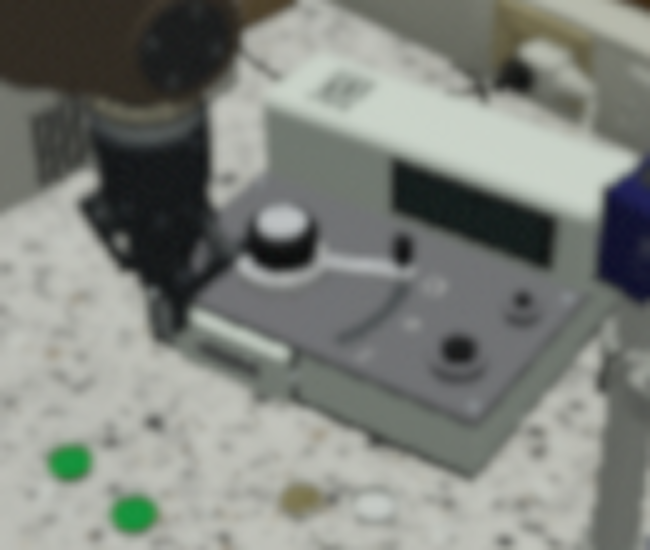

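The tray is home, the lever is at the large ring, the key is up, the bystanders haven't moved and the gripper is free in the air. Handing in.

```bash
python3 -c "
from plant import ctrl
print(ctrl.sign_off())"
```

```text
the job is handed in; nothing more can be done
None
```

The large-spot reading is done and handed in at about 21.6 s; sign-off gives no verdict. With closed fingertips I pushed the tray home, slid the lever to its far stop, then pressed and released the large key.

- **Tray:** it met a hard stop at about 20 N. Measured from the picture, its front face is at reader x ≈ -152 mm, which is home.
- **Lever:** it met its stop, and the picture gives -66.3°, right at the large ring.
- **Large key:** I pressed it twice. The first press was about 5 mm off-centre because the key stands about 15 mm taller than I had assumed, though it most likely went fully down. The second was centred: the spring was felt from about 96 mm and the key bottomed at 91 mm. In the last picture the key appears to be up again.
- **Surroundings:** the small key wasn't touched. The nearby cups and vials look unmoved in the last pictures. The tweezers, sieve, plunger and beaker were not rechecked at the end.
- **Not seen:** the pellet cup is hidden inside the reader, so I could not check it directly. The tray was moved slowly, at about 50 mm/s.

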